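# Raise a bench pipe jack onto its last rung and fit its V head

## Robot

A 7-joint arm with a two-finger parallel gripper is mounted at the origin on a cart in front of the work surface, level with it; the furniture and walls round the work are solid. World frame = base frame: x ahead of the robot, y to its left, z up, the work surface at z = 0. Lengths are in m, angles in rad, forces in N, time in s.
With the tool pointing down it reaches from about 0.35 to 0.9 m from the base axis. Payload 8.1 kg.
Tool frame: the origin (TCP) lies midway between the tips of the shut fingers; the grasp point (between the pads) lies 19 mm behind it; z points along the fingers, x is the direction in which the jaws open and shut, and the axes are right-handed (so a half turn about z gives the same grasp; the last joint's range is limited). The gripper opens to 92 mm and grips with 3 to 60 N. Pads are 19 mm wide; open, the fingers measure 130 mm over their backs; the gripper's body (75 mm by 190 mm) begins 47 mm behind the grasp point.
Start: joints at [1.116, 0.434, 0.025, 1.573, -0.012, 1.134, -0.075], TCP at [0.215, -0.587, 0.227] pointing down, gripper open.
Joint ranges: [-2.62, 2.62], [-0.44, 2.09], [-1.27, 1.32], [0.08, 2.57], [-1.32, 4.46], [0.12, 2], [-2.74, 2.74]. Speed limits (rad/s): [2.22, 2.22, 3.01, 3.01, 3.14, 3.14, 3.14].

## Interface

Orientations are given as a rotation vector (axis times angle).
In Python, from cell import arm gives the robot as it stands.
- The arm moves only by the tool jog_arm, never from a script. Its argument "commands" is a list of rows, each an object with "translation": the shift along the tool's x, y, z in mm, a list of three; "turn": the turn, a rotation vector about the tool's x, y, z in rad, a list of three. A call has 1 to 12 rows; each row is the pose to reach, as a shift and turn from the pose commanded when the call began, along the tool's axes at that moment; what a row does not reach only later rows make up. A row lasts 1/12 s, in which the tool goes at most 41.7 mm and 7.16 degrees, less where a joint would pass 70% of its speed; a pose out of reach is approached as far as the arm can. A call with a gripper value outside its range is refused whole. "claw" is the closure, from -1 (fully open) to 1 (shut), so that 0 is half open, set as the call begins (left out, the last holds). The fingers move at their own pace and stop on an object; "grip_force" is the grip in N (left out, the last holds). Time passes only in rows, so rows that repeat a pose let the fingers close. It gives the time, the measured TCP pose, the force and the opening at its end, in the units of the state.
- arm.observe(): the state, without advancing time (a new reading comes with each control period).
- arm.get_image(name): name is "side" or "top"; returns the picture (384x512x3 uint8, blue, green, red); there is no depth.
- arm.camera_info(name): a dict with "vertical_fov" (degrees; the focal length in pixels is half the picture's height over the tangent of half this angle, whatever the lens; pixels are square), "cx", "cy" (the principal point, pixels), "distortion" ([k1, k2, p1, p2, k3] as OpenCV has them; the pictures are not rectified), "eye" and "rotation" of the camera in the world. Camera axes: x right, y up, looking along -z (the intrinsics and any distortion apply to the point x, -y, -z); pixel columns grow to the right and rows downward; lengths in m; the calibration is good to about 2 mm. A picture is of the moment at which its call begins. camera_info takes no time and is no camera call.
- arm.sign_off(): hands the job in, once; it reports no verdict.
Trained networks look in the newest picture that a camera, given by its name, has taken for a name from the list of things; names that differ only in an ending like _2 or _b are one class to them, and where a whole thing is asked for, a point or a joint stands for the part that bears it (a point fixed in the world has none). Each returns a list of dicts, best first, with "confidence" (0 to 1); they miss things now and then, are a little off and sometimes report something else, mostly with a low value. They report only what shows in the picture. A call takes as long as a camera call. They do not tell look-alikes from the thing itself.
- arm.trace(camera, query): "region" (384x512 bool, what is visible of it) and "box" ([left, top, width, height] in pixels, round what is visible of it).
- arm.landmark_of(camera, query): "at" ([column, row] in pixels: a listed point, or the origin of a listed thing).
The state is a dict: "clock": time; "joints": joint angles; "dq": joint speeds; "joint_efforts": joint torques, N m; "position": TCP position; "ee_rot": TCP orientation; "force": force on the tool from outside, world axes, zero at the start; "ft_torque": the same for the moment, N m; "width": opening from 0.0 (shut) to 1.0 (fully open).
Only numpy, scipy, OpenCV 4.12 (cv2) and the standard library are available. Lean on these libraries where they do the work, as an engineer would, in place of code of your own. Each camera call takes 0.05 s, during which the arm holds its last target. There are 200 camera calls.

## Task

Set up the pipe jack for the tube: raise its ladder post until its lowest rung has gone up past the pawl, then ease it down so that this lowest rung hangs on the pawl, and let go; neither let the post drop nor force it down on the pawl. Then take the V head out of the wooden block, leaving the flat head there, and with only light pressure slide its shank fully home in the socket on top of the post; do not push the other things about.

Things in the scene. Friction and masses are not known exactly. Their poses are not given: they have to be found in the camera images.
- jack: Grey steel pipe jack, fixed to the table: foot plate 130x120x10 mm and an upright mast 60 mm wide (y) and 30 mm deep, its top 155 mm above the table. Origin on the table under the post's axis, z up. Its -x side faces roughly the robot and carries the pawl on an upright screw. The mast guides the post with 0.8 mm play.
- ladder_post: Bare steel ladder post standing loose in the mast, 0.5 to 0.85 kg, z up along it. Origin at the middle of its foot (10 mm above the table while fully down). Two rails joined by round rungs 8 mm thick, 16, 58 and 100 mm above the foot. As the post rises each rung swings the pawl up and aside and the pawl falls back below it; at the start the 58 and then the 16 mm rung have yet to pass. The lowest hangs on the pawl when the post is 59 to 81 mm above its start.
- socket_block (a point): Centre of the plain square steel block 36x36x42 mm on top of the ladder post (sides along the jack's x and y); a good place to grip the post. Its underside is 3 mm above the mast when down.
- socket_mouth (a point): Middle of the socket's mouth in the top face of that block, 21 mm above the block's centre. Round bore 17.5 mm wide, 34 mm deep, rim chamfered 0.8 mm.
- pawl (a joint): Hinge of the gravity pawl, rad: 0 = fallen level, tip between the rails; grows as a rising rung swings it up. It falls back only when that rung is about 20 mm above where it will hang. Its height was left anywhere in a 22 mm range by its adjusting nut and is not measured: feel where the hand loses the post's weight (5 to 8 N). Hanging post -0.005; 40 N on it reads -0.02, too much.
- v_head: The V head, bare steel, 0.24 kg: on top two arms spread to a V about 65 mm wide and 60 mm above the shoulder, under them a flat body 16 mm thick (its x), 36 mm wide (y), 30 mm high, and below that a round shank 16 mm thick, 30 mm long. Origin where the shank meets the body. z up. Stands in one of the two holes of the wooden block, shank down. May face any way in the socket.
- v_head_grip (a point): Point in the flat body of the V head, 19 mm above the shoulder, 49 mm above the end of the shank; pinch it across the 16 mm thickness (x of the head).
- v_head_shoulder (a point): Shoulder of the V head where the shank meets the body; it lies in the socket's mouth when the shank is home.
- flat_head_grip (a point): Same point of the other head, which has the same body and shank but a level bar 68 mm long on top instead of a V. It stays in the block.
- head_block: Wooden block 56x176x40 mm, fixed to the table, with two holes 19 mm wide, 35 mm deep, at y = +48 and -48 mm of its centre. Origin at the middle of its underside, z up. Which head is in which hole varies.
- bolt_0: Loose M8 bolt 56 mm long lying between jack and block, a bystander. Origin under its middle.
- soapstone: Loose soapstone stick 13x100x7 mm, a bystander. Origin under its middle.
- angle_offcut: Loose angle iron offcut 30x160x30 mm at the front of the table, a bystander. Origin under its middle.
- tube_offcut: Loose square tube offcut 40x120x40 mm, the job that comes later, a bystander now. Origin under its middle.
Mind the look-alikes: they are no part of the job. What is shaped like the v_head but yellow is not meant.

How it is judged:
By the outcome, as a careful person would: the job done as asked, in the order asked, and still so for the second after the job is handed in, with the robot touching nothing.
It also fails if it takes over 67 s, if anything falls off the work surface, if the arm or the gripper's body presses on something with over 40 N, if the wrist force passes 120 N, or if a joint passes its speed limit or range.

## Working session

There is one attempt and no reset: what is moved stays moved. The work goes in short steps, Python scripts to look and compute and a tool call to move; the robot and the scene stay as the last step left them, time stands still between calls to the robot, and variables do not carry over. Pictures are saved under pics/ and viewed, about 8 in all and at most 12, crops included, and the job is handed in when it is done.

Besides the shell and the picture viewer there is one more tool, called after "Emit:" by a JSON object that holds its "op" and its "data", one argument or row to a line. jog_arm: Moves the arm, as the interface text tells. Its arguments: {"type":"object","properties":{"commands":{"type":"array","items":{"type":"object","properties":{"translation":{"type":"array","items":{"type":"number"}},"turn":{"type":"array","items":{"type":"number"}}}}},"claw":{"type":"number"},"grip_force":{"type":"number"}},"required":["commands"]}

```bash
ls; mkdir -p pics; python3 - <<'E'
from cell import arm
import cv2
print(arm.observe())
for n in("side","top"):
    im=arm.get_image(n);cv2.imwrite(f"pics/{n}0.png",im);print(n,arm.camera_info(n))
    for q in["socket_block","socket_mouth","jack","v_head_grip","v_head_shoulder","flat_head_grip","head_block","pawl","v_head"]:
        print(q,[(round(d["confidence"],2),[round(float(v),1) for v in d["at"]]) for d in arm.landmark_of(n,q)][:4])
print(arm.observe()["clock"])
E
```

```text
pics
{'clock': 0.0, 'joints': array([ 1.11639064,  0.43524956,  0.02499709,  1.57410132, -0.01157546,
        1.13396997, -0.07514431]), 'dq': array([ 8.34228145e-04,  6.85631375e-06,  5.94057059e-04,  1.03476930e-03,
       -1.54424491e-03,  1.28867168e-03,  2.90085003e-04]), 'joint_efforts': array([ 4.55369673e-04, -6.67858887e+01,  9.85562280e-01, -3.14471126e+01,
       -6.04255730e-02,  4.26765508e-02,  1.31193606e-04]), 'position': array([ 0.21512258, -0.58627367,  0.22592711]), 'ee_rot': array([-2.57517458e+00,  1.79814490e+00,  2.18541626e-03]), 'force': array([-0.32429443,  0.21828554,  0.53616922]), 'ft_torque': array([-0.04237664,  0.0551659 , -0.00469403]), 'width': 0.9987308262174851}
side {'vertical_fov': 49.61772973644434, 'cx': 257.93449836804587, 'cy': 190.8770604887868, 'distortion': array([0.00063675, 0.        , 0.        , 0.        , 0.        ]), 'eye': array([ 0.28458084, -1.04672806,  0.84330703]), 'rotation': array([ 0.94521745, -0.10707094, -0.20456137])}
socket_block [(0.61, [240.6, 146.5]), (0.29, [247.1, 218.5])]
socket_mouth [(0.78, [237.2, 139.5]), (0.3, [240.2, 189.8])]
jack []
v_head_grip [(0.83, [345.7, 303.5]), (0.67, [277.6, 244.7])]
v_head_shoulder [(0.71, [340.2, 314.4]), (0.69, [272.7, 249.5])]
flat_head_grip [(0.82, [295.8, 267.0]), (0.62, [292.3, 219.5]), (0.55, [204.2, 176.1])]
head_block [(0.81, [281.9, 270.3])]Traceback (most recent call last):
  File "<stdin>", line 7, in <module>
ValueError: it knows: angle_offcut, bolt, flat_head_grip, head_block, jack, ladder_post, soapstone, socket_block, socket_mouth, tube_offcut, v_head, v_head_grip, v_head_shoulder
```

```bash
python3 - <<'E'
from cell import arm
import cv2
n="top"
im=arm.get_image(n);cv2.imwrite(f"pics/{n}0.png",im);print(n,arm.camera_info(n))
for q in["socket_block","socket_mouth","v_head_grip","v_head_shoulder","flat_head_grip","head_block","ladder_post"]:
        print(q,[(round(d["confidence"],2),[round(float(v),1) for v in d["at"]]) for d in arm.landmark_of(n,q)][:4])
print(arm.observe()["clock"])
E
```

```text
top {'vertical_fov': 45.913587029246784, 'cx': 256.00289642163244, 'cy': 192.38853284488582, 'distortion': array([-0.14062454,  0.        ,  0.        ,  0.        ,  0.        ]), 'eye': array([ 0.32717061, -0.10471668,  1.43215642]), 'rotation': array([ 0.10401909, -0.09948122, -1.56131424])}
socket_block [(0.77, [175.2, 194.0]), (0.15, [246.2, 159.1])]
socket_mouth [(0.76, [178.8, 195.9])]
v_head_grip [(0.69, [371.0, 157.3]), (0.52, [299.3, 192.6])]
v_head_shoulder [(0.69, [297.7, 190.7]), (0.65, [373.9, 156.9])]
flat_head_grip [(0.67, [327.8, 185.2])]
head_block [(0.9, [313.4, 187.5]), (0.2, [174.7, 194.8])]
ladder_post [(0.71, [183.8, 203.2])]
0.8
```

View pics/side0.png

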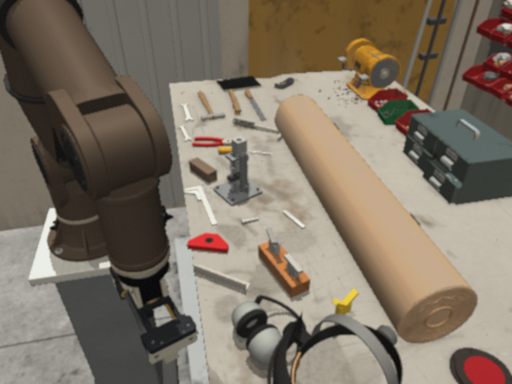

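View pics/top0.png

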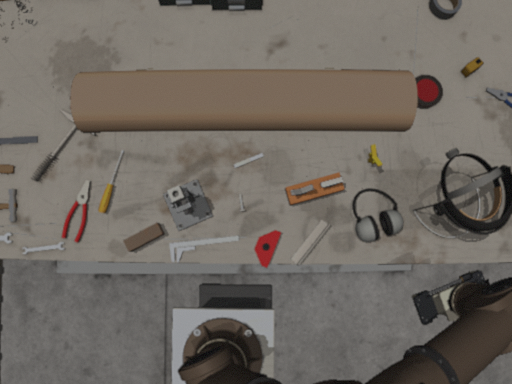

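```bash
cat > h.py <<'E'
from cell import arm
import cv2, numpy as np
from scipy.spatial.transform import Rotation as R
def cam(n):
    c=arm.camera_info(n); f=192/np.tan(np.radians(c["vertical_fov"]/2))
    K=np.array([[f,0,c["cx"]],[0,f,c["cy"]],[0,0,1]])
    return K,np.array(c["distortion"]),np.array(c["eye"]),R.from_rotvec(c["rotation"]).as_matrix()
def ray(n,p):
    K,d,e,Rm=cam(n); u=cv2.undistortPoints(np.array([[p]],float),K,d)[0,0]
    v=Rm@[u[0],-u[1],-1]; return e,v/np.linalg.norm(v)
def tri(ps,pt):
    a,u=ray("side",ps); b,v=ray("top",pt)
    s=np.linalg.lstsq(np.c_[u,-v],b-a,rcond=None)[0]
    p,q=a+s[0]*u,b+s[1]*v; return (p+q)/2,np.linalg.norm(p-q)
def atz(n,p,z):
    e,v=ray(n,p); return e+v*(z-e[2])/v[2]
def proj(n,P):
    K,d,e,Rm=cam(n); c=(np.atleast_2d(P)-e)@Rm; c=c*[1,-1,-1]
    return cv2.projectPoints(c,np.zeros(3),np.zeros(3),K,d)[0][:,0]
E
python3 - <<'E'
from h import *
np.set_printoptions(precision=4,suppress=True)
for n,s,t in [("block",(240.6,146.5),(175.2,194)),("mouth",(237.2,139.5),(178.8,195.9)),("vgrip",(277.6,244.7),(299.3,192.6)),("vsh",(272.7,249.5),(297.7,190.7)),("flat",(295.8,267),(327.8,185.2)),("hb",(281.9,270.3),(313.4,187.5))]:
    print(n,*tri(s,t))
for n,z,t in [("block",.179,(175.2,194)),("mouth",.2,(178.8,195.9)),("vgrip",.064,(299.3,192.6)),("vsh",.045,(297.7,190.7)),("flat",.064,(327.8,185.2)),("hb",0,(313.4,187.5))]:
    print(n,atz("top",t,z))
print(atz("side",(240.6,146.5),.179),atz("side",(237.2,139.5),.2),atz("side",(277.6,244.7),.064))
a=cv2.imread("pics/side0.png");b=cv2.imread("pics/top0.png")
def crop(im,x,y,w,h,k):return cv2.resize(im[y:y+h,x:x+w],None,fx=k,fy=k,interpolation=cv2.INTER_CUBIC)
cv2.imwrite("pics/c1.png",np.vstack([np.hstack([crop(a,205,130,66,75,4),crop(a,240,225,100,75,4)]),np.hstack([crop(b,155,170,66,50,4),crop(b,270,160,100,50,4)])]))
E
```

```text
block [0.4893 0.1272 0.1692] 0.007172438428993931
mouth [0.4778 0.1106 0.2055] 0.003571536722136611
vgrip [ 0.516  -0.2343  0.0555] 0.018074065406859463
vsh [ 0.5143 -0.2295  0.0354] 0.0025369173201275994
flat [ 0.5406 -0.3233  0.0526] 0.019324294534582852
hb [ 0.5283 -0.2825  0.0039] 0.004246459616042871
block [0.4845 0.1258 0.179 ]
mouth [0.4766 0.1118 0.2   ]
vgrip [ 0.5059 -0.232   0.064 ]
vsh [ 0.5142 -0.2289  0.045 ]
flat [ 0.5293 -0.3196  0.064 ]
hb [ 0.531  -0.2833  0.    ]
[0.4899 0.1103 0.179 ] [0.4813 0.1208 0.2   ] [ 0.5226 -0.2432  0.064 ]
```

View pics/c1.png

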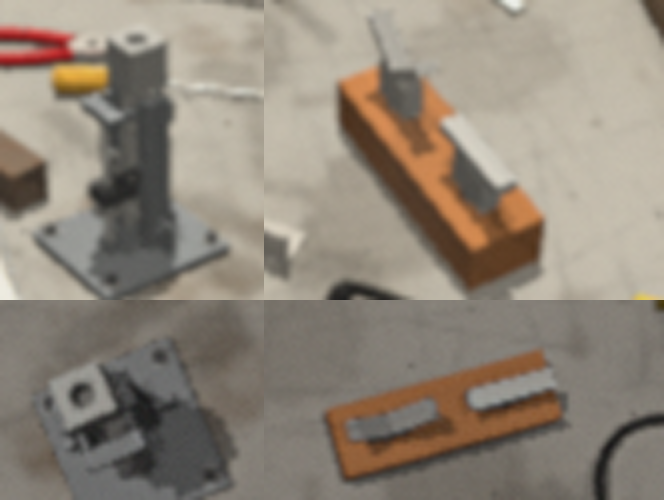

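```bash
cat > ov.py <<'E'
from h import *
def box(cx,cy,yaw,sx,sy,z0,z1,ox=0,oy=0):
    c,s=np.cos(yaw),np.sin(yaw); P=[]
    for z in(z0,z1):
        for a,b in((-1,-1),(1,-1),(1,1),(-1,1)):
            x,y=ox+a*sx/2,oy+b*sy/2; P.append((cx+c*x-s*y,cy+s*x+c*y,z))
    P=np.array(P); E=[(i,(i+1)%4) for i in range(4)]+[(4+i,4+(i+1)%4) for i in range(4)]+[(i,i+4) for i in range(4)]
    return P,E
def draw(n,im,models,x,y,w,h,k):
    o=cv2.resize(im[y:y+h,x:x+w],None,fx=k,fy=k,interpolation=cv2.INTER_CUBIC)
    for m,col in models:
        P,E=m; q=((proj(n,P)-[x,y]+.5)*k).astype(int)
        for i,j in E: cv2.line(o,tuple(map(int,q[i])),tuple(map(int,q[j])),col,1)
    return o
E
python3 - <<'E'
from ov import *
np.set_printoptions(precision=4,suppress=True)
print(tri((239.25,139.5),(175.75,193.5)), atz("top",(175.75,193.5),.2),atz("side",(239.25,139.5),.2))
m=atz("top",(175.75,193.5),.2)
# wood block corners top crop
c=np.array([(328,410),(548,350),(565,412),(345,478)])/4+[270,160-75]
print(np.array([atz("top",p,.04 )[:2] for p in c]))
hb=(.531,-.2833); y=np.radians(15.3)
J=np.radians(25)
ms=[(box(m[0],m[1],J,.036,.036,.158,.2),(0,255,0)),(box(m[0],m[1],J,.13,.12,0,.01),(255,255,0)),
 (box(*hb,y,.056,.176,0,.04),(0,255,0)),(box(*hb,y,.016,.036,.04,.07,0,.048),(255,0,0)),(box(*hb,y,.016,.065,.1,.1,0,.048),(255,0,255)),(box(*hb,y,.016,.036,.04,.07,0,-.048),(255,0,0))]
a=cv2.imread("pics/side0.png");b=cv2.imread("pics/top0.png")
o=np.vstack([np.hstack([draw("side",a,ms,210,130,56,50,7),draw("side",a,ms,250,225,56,50,7)]),np.hstack([draw("top",b,ms,160,175,56,35,7),draw("top",b,ms,276,170,56,35,7)])])
cv2.imwrite("pics/c2.png",o);print(o.shape)
E
```

```text
(array([0.4856, 0.1203, 0.1994]), np.float64(0.004535040019156435)) [0.4832 0.1204 0.2   ] [0.4877 0.1194 0.2   ]
[[ 0.5262 -0.3994]
 [ 0.5755 -0.5774]
 [ 0.5261 -0.5893]
 [ 0.4729 -0.4117]]
(595, 784, 3)
```

View pics/c2.png

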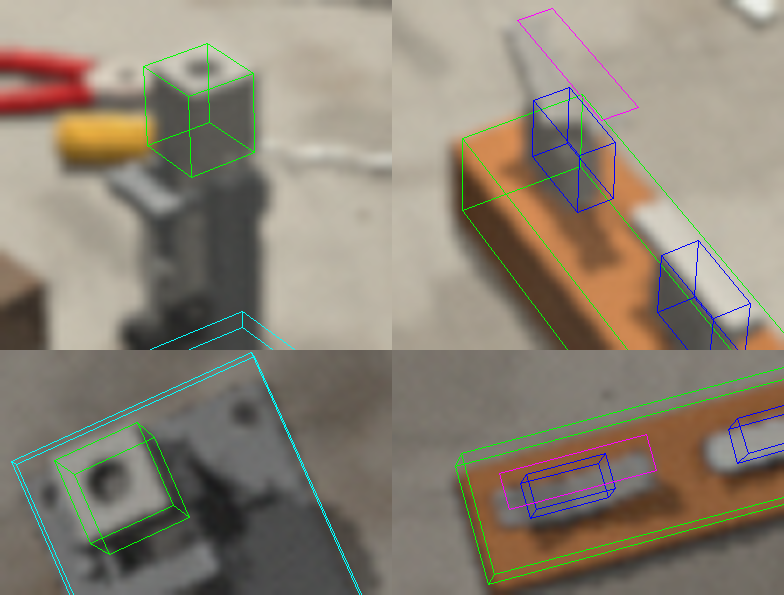

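```bash
cat > fit.py <<'E'
from ov import *
from scipy.optimize import minimize
S=4
def fillhull(n,P,m):
    q=proj(n,P); cv2.fillConvexPoly(m,cv2.convexHull(np.round((q+.5)*S*16).astype(np.int32)),1,shift=4)
def tf(P,x,y,yaw,z=0):
    return R.from_euler("z",yaw).apply(np.array(P,float))+[x,y,z]
def ex(poly,t=.008): return [(sx*t,y,z) for sx in(-1,1) for y,z in poly]
V=[ex([(-.018,0),(.018,0),(.018,.03),(-.018,.03)]),ex([(.018,.02),(.004,.03),(.0325,.06),(.024,.06),(.018,.03)]),ex([(-.018,.02),(-.004,.03),(-.0325,.06),(-.024,.06),(-.018,.03)])]
def iou(n,parts,mask):
    m=np.zeros(mask.shape,np.uint8)
    for P in parts: fillhull(n,P,m)
    return (m&mask).sum()/max(1,(m|mask).sum())
def up(m): return (cv2.resize(m.astype(np.float32),None,fx=S,fy=S,interpolation=cv2.INTER_LINEAR)>.5).astype(np.uint8)
def fit(f,x0):
    x0=np.array(x0); st=[x0]+[x0+d for d in np.diag([.006,.006,.1])]
    r=minimize(lambda p:-f(p),x0,method="Nelder-Mead",options=dict(initial_simplex=np.array(st),xatol=1e-4,fatol=1e-5)); return r.x,-r.fun
E
python3 - <<'E'
from fit import *
np.set_printoptions(precision=4,suppress=True)
im={n:cv2.imread(f"pics/{n}0.png") for n in("side","top")}
OM={};VM={}
for n,(x,y,w,h) in dict(side=(240,225,80,80),top=(270,160,90,60)).items():
    hsv=cv2.cvtColor(im[n],cv2.COLOR_BGR2HSV); o=np.zeros((384,512),np.uint8)
    k=cv2.inRange(hsv,(3,110,30),(18,255,255)); o[y:y+h,x:x+w]=k[y:y+h,x:x+w]>0
    nl,l,st,_=cv2.connectedComponentsWithStats(o); 
    big=[i for i in range(1,nl) if st[i,4]>20]; o=np.isin(l,big).astype(np.uint8)
    u=up(o); hull=cv2.convexHull(cv2.findNonZero(u)); m=np.zeros_like(u); cv2.fillConvexPoly(m,hull,1); OM[n]=m
    print(n,o.sum(),m.sum()/S/S)
    for d in arm.trace(n,"v_head"):
        print("v",n,round(d["confidence"],2),[int(v) for v in d["box"]],d["region"].sum())
        bx=d["box"]
        if abs(bx[0]+bx[2]/2-(277 if n=="side" else 299))<15 and n not in VM: VM[n]=up(d["region"])
Bx=lambda p:[box(*p,.056,.176,0,.04)[0]]
x0=(.53,-.285,.267)
for ns in(["side"],["top"],["side","top"]):
    r=fit(lambda p:np.mean([iou(n,Bx(p),OM[n]) for n in ns]),x0); print("block",ns,*r)
B=r[0]; h=B[:2]+.048*np.array([-np.sin(B[2]),np.cos(B[2])]); print("hole",h)
for ns in(["side"],["top"],["side","top"]):
    if all(n in VM for n in ns):print("V",ns,*fit(lambda p:np.mean([iou(n,[tf(q,*p,.04) for q in V],VM[n]) for n in ns]),(*h,B[2])))
E
```

```text
side 1052 1429.625
v side 0.54 [332, 289, 25, 23] 287
v side 0.47 [266, 228, 12, 25] 211
v side 0.36 [288, 256, 9, 23] 239
top 711 1080.125
v top 0.59 [365, 145, 14, 21] 177
v top 0.45 [290, 186, 24, 10] 140
block ['side'] [ 0.5273 -0.2814  0.2643] 0.9279801996267143
block ['top'] [ 0.525  -0.2822  0.2827] 0.9775147258722248
block ['side', 'top'] [ 0.5252 -0.2821  0.2811] 0.9451984041104124
hole [ 0.5119 -0.236 ]
V ['side'] [ 0.5114 -0.2344  0.1411] 0.816793893129771
V ['top'] [ 0.5112 -0.2347  0.3072] 0.8926624737945492
V ['side', 'top'] [ 0.5118 -0.2343  0.2551] 0.8292258258865219
```

```bash
cat > go.py <<'E'
import sys
from h import *
# go.py x y z(TCP) jawdeg : shift/turn in tool frame from measured pose
np.set_printoptions(precision=4,suppress=True)
o=arm.observe(); Rm=R.from_rotvec(o["ee_rot"]); p=o["position"]
x,y,z,a=map(float,sys.argv[1:5]); a=np.radians(a)
T=R.from_matrix(np.c_[[np.cos(a),np.sin(a),0],[np.sin(a),-np.cos(a),0],[0,0,-1]])
print("t",o["clock"],"pos",p,"jaw",np.degrees(np.arctan2(*Rm.as_matrix()[:2,0][::-1])),"F",o["force"],"w",o["width"])
print("shift mm",Rm.inv().apply(np.array([x,y,z])-p)*1000,"turn",(Rm.inv()*T).as_rotvec())
E
python3 go.py .4855 .12 .26 -65
```

```text
t 0.9 pos [ 0.2154 -0.5868  0.2268] jaw -69.84638647353232 F [-0.5405 -0.5915 -1.0884] w 1.0036211260327361
shift mm [-570.4189 -497.0798  -33.2854] turn [-0.     -0.0001 -0.0846]
```

Emit:
{"op": "jog_arm", "data": {
  "commands": [
    {"translation": [-570.4,-497.1,-33.3],"turn": [0,0,-0.0846]},
    {"translation": [-570.4,-497.1,-33.3],"turn": [0,0,-0.0846]},
    {"translation": [-570.4,-497.1,-33.3],"turn": [0,0,-0.0846]},
    {"translation": [-570.4,-497.1,-33.3],"turn": [0,0,-0.0846]},
    {"translation": [-570.4,-497.1,-33.3],"turn": [0,0,-0.0846]},
    {"translation": [-570.4,-497.1,-33.3],"turn": [0,0,-0.0846]},
    {"translation": [-570.4,-497.1,-33.3],"turn": [0,0,-0.0846]},
    {"translation": [-570.4,-497.1,-33.3],"turn": [0,0,-0.0846]},
    {"translation": [-570.4,-497.1,-33.3],"turn": [0,0,-0.0846]},
    {"translation": [-570.4,-497.1,-33.3],"turn": [0,0,-0.0846]},
    {"translation": [-570.4,-497.1,-33.3],"turn": [0,0,-0.0846]},
    {"translation": [-570.4,-497.1,-33.3],"turn": [0,0,-0.0846]}
  ],
  "claw": -1,
  "grip_force": 10
}}

```text
clock: 1.9
position: [0.394, -0.1182, 0.2492]
ee_rot: [2.649, -1.688, 0.002]
force: [1.3, -0.6, 0.5]
width: 1.002
```

```bash
python3 go.py .4855 .12 .26 -65
```

```text
t 1.9 pos [ 0.394  -0.1182  0.2492] jaw -65.01170097814197 F [ 1.2934 -0.5512  0.507 ] w 1.0022336097899502
shift mm [-177.2839 -183.5809  -10.8359] turn [-0.0006 -0.001  -0.0002]
```

Emit:
{"op": "jog_arm", "data": {
  "commands": [
    {"translation": [-40,-40,-2],"turn": [0,0,0]},
    {"translation": [-80,-80,-4],"turn": [0,0,0]},
    {"translation": [-120,-120,-8],"turn": [0,0,0]},
    {"translation": [-160,-165,-10],"turn": [0,0,0]},
    {"translation": [-160,-165,-10],"turn": [0,0,0]},
    {"translation": [-160,-165,-10],"turn": [0,0,0]},
    {"translation": [-160,-165,-10],"turn": [0,0,0]}
  ]
}}

```text
clock: 2.48
position: [0.4767, 0.1004, 0.2592]
ee_rot: [-2.652, 1.677, 0.001]
force: [-0.1, -0.0, 0.6]
width: 1.002
```

```bash
python3 go.py .4855 .12 .26 -65
```

```text
t 2.4833 pos [0.4767 0.1004 0.2592] jaw -64.61129689135926 F [-0.0634 -0.003   0.6207] w 1.0017726498405712
shift mm [-13.9748 -16.3261  -0.72  ] turn [-0.0027  0.0023  0.0068]
```

Emit:
{"op": "jog_arm", "data": {
  "commands": [
    {"translation": [-14,-16.3,10],"turn": [-0.0027,0.0023,0.0068]},
    {"translation": [-14,-16.3,10],"turn": [-0.0027,0.0023,0.0068]},
    {"translation": [-14,-16.3,40],"turn": [-0.0027,0.0023,0.0068]},
    {"translation": [-14,-16.3,70],"turn": [-0.0027,0.0023,0.0068]},
    {"translation": [-14,-16.3,90],"turn": [-0.0027,0.0023,0.0068]},
    {"translation": [-14,-16.3,96],"turn": [-0.0027,0.0023,0.0068]},
    {"translation": [-14,-16.3,96],"turn": [-0.0027,0.0023,0.0068]},
    {"translation": [-14,-16.3,96],"turn": [-0.0027,0.0023,0.0068]}
  ]
}}

```text
clock: 3.15
position: [0.4848, 0.1139, 0.1635]
ee_rot: [2.641, -1.696, 0.001]
force: [0.7, 1.0, 0.4]
width: 1.001
```

```bash
python3 go.py .4855 .12 .163 -65; python3 - <<'E'
from ov import *
m=(.4855,.12);ms=[(box(*m,np.radians(25),.036,.036,.158,.2),(0,255,0))]
o=[draw(n,arm.get_image(n),ms,*w) for n,w in(("side",(200,110,66,75,6)),("top",(145,165,66,75,6)))]
cv2.imwrite("pics/g1.png",np.hstack(o))
E
```

```text
t 3.15 pos [0.4848 0.1139 0.1635] jaw -65.41478687567334 F [0.7045 0.9995 0.3758] w 1.0011968236977018
shift mm [-5.303  -3.1781  0.492 ] turn [ 0.0023 -0.0025 -0.0072]
```

View pics/g1.png

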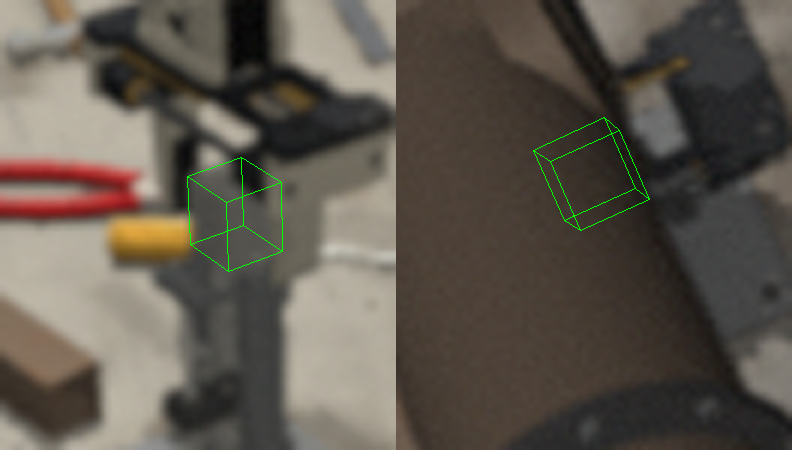

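```bash
python3 go.py .4855 .12 .163 -65; python3 -c "
from h import *
print(arm.observe()['dq'])"
```

```text
t 3.25 pos [0.4854 0.1143 0.1642] jaw -65.41016424864412 F [-0.26   -0.3094  0.8155] w 1.0044423565225284
shift mm [-5.1918 -2.4315  1.2011] turn [ 0.0004 -0.0029 -0.0072]
[-0.0022654  -0.00314562 -0.00195766  0.00024488  0.00328477 -0.00415137
 -0.00332495]
```

Emit:
{"op": "jog_arm", "data": {
  "commands": [
    {"translation": [-5.2,-2.4,1],"turn": [0,-0.002,-0.0072]},
    {"translation": [-5.2,-2.4,1],"turn": [0,-0.002,-0.0072]},
    {"translation": [-5.2,-2.4,1],"turn": [0,-0.002,-0.0072]}
  ]
}}

```text
clock: 3.5
position: [0.4848, 0.1205, 0.1623]
ee_rot: [2.649, -1.686, -0.001]
force: [-0.0, -0.0, -0.1]
width: 1.001
```

Emit:
{"op": "jog_arm", "data": {
  "commands": [
    {"translation": [0,0,0],"turn": [0,0,0]},
    {"translation": [0,0,0],"turn": [0,0,0]},
    {"translation": [0,0,0],"turn": [0,0,0]},
    {"translation": [0,0,0],"turn": [0,0,0]},
    {"translation": [0,0,0],"turn": [0,0,0]},
    {"translation": [0,0,0],"turn": [0,0,0]},
    {"translation": [0,0,0],"turn": [0,0,0]},
    {"translation": [0,0,0],"turn": [0,0,0]}
  ],
  "claw": 1,
  "grip_force": 8
}}

```text
clock: 4.17
position: [0.4845, 0.1199, 0.1617]
ee_rot: [2.648, -1.686, -0.002]
force: [-0.3, 0.9, 0.9]
width: 0.467
```

```bash
python3 go.py .4855 .12 .163 -65
```

```text
t 4.1667 pos [0.4845 0.1199 0.1617] jaw -64.98126562097038 F [-0.3431  0.871   0.8971] w 0.46731234041123954
shift mm [ 0.3029 -0.933  -1.3223] turn [ 0.0027 -0.0003  0.0003]
```

Emit:
{"op": "jog_arm", "data": {
  "commands": [
    {"translation": [0,0,0],"turn": [0,0,0]},
    {"translation": [0,0,0],"turn": [0,0,0]},
    {"translation": [0,0,0],"turn": [0,0,0]},
    {"translation": [0,0,0],"turn": [0,0,0]}
  ]
}}

```text
clock: 4.5
position: [0.4843, 0.1202, 0.1617]
ee_rot: [2.648, -1.686, -0.002]
force: [-0.6, 1.0, -0.1]
width: 0.391
```

Emit:
{"op": "jog_arm", "data": {
  "commands": [
    {"translation": [0,0,0],"turn": [0,0,0]},
    {"translation": [0,0,0],"turn": [0,0,0]},
    {"translation": [0,0,-3],"turn": [0,0,0]},
    {"translation": [0,0,-8],"turn": [0,0,0]},
    {"translation": [0,0,-12],"turn": [0,0,0]},
    {"translation": [0,0,-12],"turn": [0,0,0]},
    {"translation": [0,0,-12],"turn": [0,0,0]}
  ],
  "grip_force": 30
}}

```text
clock: 5.08
position: [0.4843, 0.12, 0.174]
ee_rot: [2.648, -1.686, -0.002]
force: [-2.2, 3.7, -5.5]
width: 0.392
```

Emit:
{"op": "jog_arm", "data": {
  "commands": [
    {"translation": [0,0,-8],"turn": [0,0,0]},
    {"translation": [0,0,-18],"turn": [0,0,0]},
    {"translation": [0,0,-28],"turn": [0,0,0]},
    {"translation": [0,0,-38],"turn": [0,0,0]},
    {"translation": [0,0.1,-48],"turn": [0,0,0]},
    {"translation": [0,0.1,-58],"turn": [0,0,0]},
    {"translation": [0,0.1,-68],"turn": [0,0,0]},
    {"translation": [0,0.1,-78],"turn": [0,0,0]},
    {"translation": [0,0.2,-86],"turn": [0,0,0]},
    {"translation": [0,0.2,-93],"turn": [0,0,0]},
    {"translation": [0,0.2,-93],"turn": [0,0,0]},
    {"translation": [0,0.2,-93],"turn": [0,0,0]}
  ]
}}

```text
clock: 6.08
position: [0.4849, 0.12, 0.2672]
ee_rot: [2.648, -1.687, -0.001]
force: [-0.7, 2.5, -5.5]
width: 0.389
```

```bash
python3 go.py .4843 .12 .267 -65; python3 - <<'E'
from ov import *
m=(.4848,.12)
im=arm.get_image("side")
ms=[(box(*m,np.radians(25),.036,.036,.158+.105,.2+.105),(0,255,0))]
cv2.imwrite("pics/g2.png",draw("side",im,ms,190,70,100,110,5))
E
```

```text
t 6.0833 pos [0.4849 0.12   0.2672] jaw -64.98887311376252 F [-0.6618  2.5272 -5.5033] w 0.3893480375781131
shift mm [-0.2669  0.5072  0.1685] turn [ 0.0017 -0.0007  0.0002]
```

View pics/g2.png

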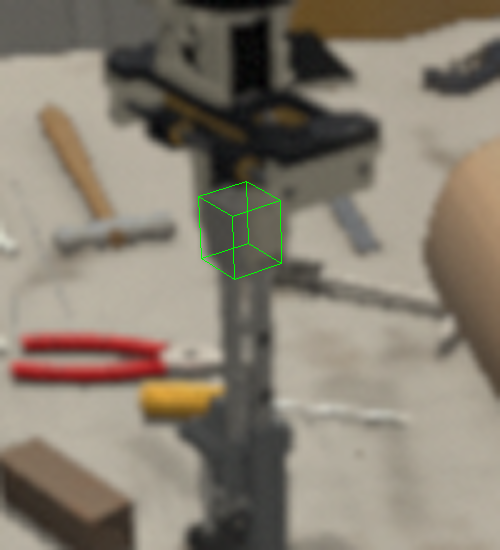

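Emit:
{"op": "jog_arm", "data": {
  "commands": [
    {"translation": [0,0,5],"turn": [0,0,0]},
    {"translation": [0,0,11],"turn": [0,0,0]},
    {"translation": [0,0,17],"turn": [0,0,0]},
    {"translation": [0,0,21],"turn": [0,0,0]},
    {"translation": [0,0,22],"turn": [0,0,0]},
    {"translation": [0,0,22],"turn": [0,0,0]}
  ],
  "grip_force": 25
}}

```text
clock: 6.63
position: [0.4841, 0.1196, 0.2439]
ee_rot: [2.647, -1.686, -0.003]
force: [-1.9, 1.8, -8.7]
width: 0.394
```

Emit:
{"op": "jog_arm", "data": {
  "commands": [
    {"translation": [0,0,1],"turn": [0,0,0]},
    {"translation": [0,0,2],"turn": [0,0,0]},
    {"translation": [0,0,3],"turn": [0,0,0]},
    {"translation": [0,0,3],"turn": [0,0,0]}
  ]
}}

```text
clock: 6.97
position: [0.4846, 0.1199, 0.2417]
ee_rot: [2.648, -1.686, -0.002]
force: [-1.0, 0.6, -8.0]
width: 0.392
```

Emit:
{"op": "jog_arm", "data": {
  "commands": [
    {"translation": [0,0,0.7],"turn": [0,0,0]},
    {"translation": [0,0,1.4],"turn": [0,0,0]},
    {"translation": [0,0,2],"turn": [0,0,0]},
    {"translation": [0,0,2],"turn": [0,0,0]}
  ]
}}

```text
clock: 7.3
position: [0.4846, 0.1199, 0.2396]
ee_rot: [2.648, -1.686, -0.002]
force: [0.2, 2.3, -7.4]
width: 0.394
```

Emit:
{"op": "jog_arm", "data": {
  "commands": [
    {"translation": [0,0,0.7],"turn": [0,0,0]},
    {"translation": [0,0,1.4],"turn": [0,0,0]},
    {"translation": [0,0,2],"turn": [0,0,0]},
    {"translation": [0,0,2],"turn": [0,0,0]}
  ]
}}

```text
clock: 7.63
position: [0.4845, 0.1199, 0.2375]
ee_rot: [2.648, -1.686, -0.002]
force: [-0.1, 0.4, -6.4]
width: 0.39
```

Emit:
{"op": "jog_arm", "data": {
  "commands": [
    {"translation": [0,0,0.7],"turn": [0,0,0]},
    {"translation": [0,0,1.4],"turn": [0,0,0]},
    {"translation": [0,0,2],"turn": [0,0,0]},
    {"translation": [0,0,2],"turn": [0,0,0]}
  ]
}}

```text
clock: 7.97
position: [0.4844, 0.1199, 0.2355]
ee_rot: [2.648, -1.686, -0.002]
force: [-0.4, 1.5, -7.1]
width: 0.391
```

```bash
python3 go.py .4843 .12 .235 -65
```

```text
t 7.9667 pos [0.4844 0.1199 0.2355] jaw -64.97934747627846 F [-0.3515  1.5432 -7.1496] w 0.3907122868034045
shift mm [-0.184   0.066   0.5194] turn [ 0.0029 -0.0003  0.0004]
```

Emit:
{"op": "jog_arm", "data": {
  "commands": [
    {"translation": [0,0,0.7],"turn": [0,0,0]},
    {"translation": [0,0,1.4],"turn": [0,0,0]},
    {"translation": [0,0,2],"turn": [0,0,0]},
    {"translation": [0,0,2],"turn": [0,0,0]}
  ]
}}

```text
clock: 8.3
position: [0.4844, 0.1199, 0.2335]
ee_rot: [2.648, -1.686, -0.002]
force: [-1.0, 2.1, -6.9]
width: 0.395
```

Emit:
{"op": "jog_arm", "data": {
  "commands": [
    {"translation": [0,0,0.7],"turn": [0,0,0]},
    {"translation": [0,0,1.4],"turn": [0,0,0]},
    {"translation": [0,0,1.4],"turn": [0,0,0]}
  ]
}}

```text
clock: 8.55
position: [0.4845, 0.1199, 0.2321]
ee_rot: [2.648, -1.686, -0.002]
force: [0.3, 1.2, -7.7]
width: 0.392
```

Emit:
{"op": "jog_arm", "data": {
  "commands": [
    {"translation": [0,0,0.7],"turn": [0,0,0]},
    {"translation": [0,0,1.5],"turn": [0,0,0]},
    {"translation": [0,0,1.5],"turn": [0,0,0]}
  ]
}}

```text
clock: 8.8
position: [0.4844, 0.1199, 0.2306]
ee_rot: [2.648, -1.686, -0.002]
force: [-0.5, 1.9, -6.9]
width: 0.388
```

Emit:
{"op": "jog_arm", "data": {
  "commands": [
    {"translation": [0,0,0.7],"turn": [0,0,0]},
    {"translation": [0,0,1.5],"turn": [0,0,0]},
    {"translation": [0,0,1.5],"turn": [0,0,0]}
  ]
}}

```text
clock: 9.05
position: [0.4845, 0.1199, 0.2292]
ee_rot: [2.648, -1.686, -0.002]
force: [-1.0, 2.1, -7.8]
width: 0.393
```

Emit:
{"op": "jog_arm", "data": {
  "commands": [
    {"translation": [0,0,0.7],"turn": [0,0,0]},
    {"translation": [0,0,1.5],"turn": [0,0,0]},
    {"translation": [0,0,1.5],"turn": [0,0,0]}
  ]
}}

```text
clock: 9.3
position: [0.4845, 0.1199, 0.2276]
ee_rot: [2.648, -1.686, -0.002]
force: [-0.8, 2.9, -7.8]
width: 0.39
```

```bash
python3 go.py .4843 .12 .228 -65
```

```text
t 9.3 pos [0.4845 0.1199 0.2276] jaw -64.97555389311852 F [-0.8104  2.9037 -7.7897] w 0.38962358069762737
shift mm [-0.1669  0.1067 -0.3539] turn [ 0.0027 -0.0003  0.0004]
```

Emit:
{"op": "jog_arm", "data": {
  "commands": [
    {"translation": [0,0,0.7],"turn": [0,0,0]},
    {"translation": [0,0,1.5],"turn": [0,0,0]},
    {"translation": [0,0,1.5],"turn": [0,0,0]}
  ]
}}

```text
clock: 9.55
position: [0.4845, 0.1199, 0.2261]
ee_rot: [2.648, -1.686, -0.002]
force: [0.1, 2.1, -7.7]
width: 0.386
```

Emit:
{"op": "jog_arm", "data": {
  "commands": [
    {"translation": [0,0,0.7],"turn": [0,0,0]},
    {"translation": [0,0,1.5],"turn": [0,0,0]},
    {"translation": [0,0,1.5],"turn": [0,0,0]}
  ]
}}

```text
clock: 9.8
position: [0.4844, 0.1199, 0.2246]
ee_rot: [2.648, -1.686, -0.002]
force: [-0.5, 1.8, -7.2]
width: 0.388
```

Emit:
{"op": "jog_arm", "data": {
  "commands": [
    {"translation": [0,0,0.7],"turn": [0,0,0]},
    {"translation": [0,0,1.5],"turn": [0,0,0]},
    {"translation": [0,0,1.5],"turn": [0,0,0]}
  ]
}}

```text
clock: 10.05
position: [0.4844, 0.1199, 0.2231]
ee_rot: [2.648, -1.686, -0.002]
force: [-0.0, 2.2, -6.2]
width: 0.392
```

Emit:
{"op": "jog_arm", "data": {
  "commands": [
    {"translation": [0,0,0.7],"turn": [0,0,0]},
    {"translation": [0,0,1.5],"turn": [0,0,0]},
    {"translation": [0,0,1.5],"turn": [0,0,0]}
  ]
}}

```text
clock: 10.3
position: [0.4848, 0.1201, 0.2225]
ee_rot: [2.648, -1.687, -0.001]
force: [-2.5, 2.3, 2.9]
width: 0.389
```

Emit:
{"op": "jog_arm", "data": {
  "commands": [
    {"translation": [0,0,-0.3],"turn": [0,0,0]},
    {"translation": [0,0,-0.3],"turn": [0,0,0]}
  ]
}}

```text
clock: 10.47
position: [0.4847, 0.1201, 0.2225]
ee_rot: [2.648, -1.686, -0.001]
force: [-2.3, 1.9, 3.9]
width: 0.39
```

```bash
python3 go.py .4845 .12 .225 25
```

```text
t 10.4667 pos [0.4847 0.1201 0.2225] jaw -64.97285845326704 F [-2.3335  1.8543  3.9256] w 0.38991182472467845
shift mm [-0.0231  0.2571 -2.476 ] turn [ 0.0018  0.0011 -1.5703]
```

Emit:
{"op": "jog_arm", "data": {
  "commands": [
    {"translation": [0,0,-0.3],"turn": [0,0,0]},
    {"translation": [0,0,-0.3],"turn": [0,0,0]},
    {"translation": [0,0,-0.3],"turn": [0,0,0]}
  ],
  "grip_force": 10
}}

```text
clock: 10.72
position: [0.4847, 0.12, 0.2225]
ee_rot: [2.648, -1.686, -0.001]
force: [-0.5, 2.2, 1.4]
width: 0.392
```

Emit:
{"op": "jog_arm", "data": {
  "commands": [
    {"translation": [0,0,0],"turn": [0,0,0]},
    {"translation": [0,0,0],"turn": [0,0,0]},
    {"translation": [0,0,0],"turn": [0,0,0]},
    {"translation": [0,0,0],"turn": [0,0,0]},
    {"translation": [0,0,0],"turn": [0,0,0]},
    {"translation": [0,0,0],"turn": [0,0,0]},
    {"translation": [0,0,0],"turn": [0,0,0]},
    {"translation": [0,0,0],"turn": [0,0,0]},
    {"translation": [0,0,0],"turn": [0,0,0]},
    {"translation": [0,0,0],"turn": [0,0,0]}
  ],
  "claw": -1
}}

```text
clock: 11.55
position: [0.4845, 0.1199, 0.2224]
ee_rot: [2.648, -1.686, -0.002]
force: [-0.3, -0.5, -0.3]
width: 0.994
```

```bash
python3 go.py .4845 .12 .225 25
```

```text
t 11.55 pos [0.4845 0.1199 0.2224] jaw -64.9771690250924 F [-0.3336 -0.4515 -0.3317] w 0.9937445451486313
shift mm [-0.0934 -0.0823 -2.6196] turn [ 0.0024  0.0019 -1.5704]
```

Emit:
{"op": "jog_arm", "data": {
  "commands": [
    {"translation": [0,0,-2],"turn": [0,0,-0.125]},
    {"translation": [0,0,-2.6],"turn": [0,0,-0.25]},
    {"translation": [0,0,-2.6],"turn": [0,0,-0.375]},
    {"translation": [0,0,-2.6],"turn": [0,0,-0.5]},
    {"translation": [0,0,-2.6],"turn": [0,0,-0.625]},
    {"translation": [0,0,-2.6],"turn": [0,0,-0.75]},
    {"translation": [0,0,-2.6],"turn": [0,0,-0.875]},
    {"translation": [0,0,-2.6],"turn": [0,0,-1]},
    {"translation": [0,0,-2.6],"turn": [0,0,-1.125]},
    {"translation": [0,0,-2.6],"turn": [0,0,-1.25]},
    {"translation": [0,0,-2.6],"turn": [0,0,-1.375]},
    {"translation": [0,0,-2.6],"turn": [0,0,-1.48]}
  ]
}}

```text
clock: 12.55
position: [0.4845, 0.1198, 0.225]
ee_rot: [3.092, 0.55, -0.004]
force: [-0.5, 0.5, 0.7]
width: 0.999
```

```bash
python3 go.py .4845 .12 .225 25
```

```text
t 12.55 pos [0.4845 0.1198 0.225 ] jaw 20.18604159229223 F [-0.5461  0.4981  0.7381] w 0.9994116857619967
shift mm [ 0.0797 -0.1669 -0.0251] turn [ 0.0005  0.0027 -0.084 ]
```

Emit:
{"op": "jog_arm", "data": {
  "commands": [
    {"translation": [0,0,0],"turn": [0,0,-0.085]},
    {"translation": [0,0,0],"turn": [0,0,-0.085]},
    {"translation": [0,0,0],"turn": [0,0,-0.085]},
    {"translation": [0,0,0],"turn": [0,0,-0.085]},
    {"translation": [0,0,0],"turn": [0,0,-0.085]},
    {"translation": [0,0,0],"turn": [0,0,-0.085]},
    {"translation": [0,0,0],"turn": [0,0,-0.085]},
    {"translation": [0,0,0],"turn": [0,0,-0.085]},
    {"translation": [0,0,0],"turn": [0,0,-0.085]},
    {"translation": [0,0,0],"turn": [0,0,-0.085]},
    {"translation": [0,0,0],"turn": [0,0,-0.085]},
    {"translation": [0,0,0],"turn": [0,0,-0.085]}
  ],
  "claw": 1,
  "grip_force": 5
}}

```text
clock: 13.55
position: [0.4846, 0.12, 0.225]
ee_rot: [3.068, 0.671, -0.004]
force: [1.2, 0.8, -0.7]
width: 0.393
```

```bash
python3 go.py .4845 .12 .225 25
```

```text
t 13.55 pos [0.4846 0.12   0.225 ] jaw 24.686652619094097 F [ 1.2055  0.7846 -0.6925] w 0.3933275716121708
shift mm [-0.088  -0.0685  0.0437] turn [ 0.0003  0.0024 -0.0055]
```

Emit:
{"op": "jog_arm", "data": {
  "commands": [
    {"translation": [0,0,0],"turn": [0,0,0]},
    {"translation": [0,0,0],"turn": [0,0,0]},
    {"translation": [0,0,0],"turn": [0,0,0]},
    {"translation": [0,0,0],"turn": [0,0,0]},
    {"translation": [0,0,0],"turn": [0,0,0]},
    {"translation": [0,0,-30],"turn": [0,0,0]},
    {"translation": [0,0,-65],"turn": [0,0,0]},
    {"translation": [0,0,-65],"turn": [0,0,0]},
    {"translation": [0,0,-65],"turn": [0,0,0]}
  ],
  "claw": -1
}}

```text
clock: 14.3
position: [0.4856, 0.1206, 0.2917]
ee_rot: [3.068, 0.671, 0.002]
force: [0.3, 1.0, -0.8]
width: 0.98
```

```bash
python3 go.py .5118 -.235 .15 15.5
```

```text
t 14.3 pos [0.4856 0.1206 0.2917] jaw 24.679542784239754 F [ 0.3458  0.9504 -0.752 ] w 0.9796969133862166
shift mm [-124.8485  333.8638  142.0166] turn [ 0.0012 -0.0011  0.1602]
```

Emit:
{"op": "jog_arm", "data": {
  "commands": [
    {"translation": [-14,38,0],"turn": [0,0,0.04]},
    {"translation": [-28,76,0],"turn": [0,0,0.08]},
    {"translation": [-41,110,15],"turn": [0,0,0.12]},
    {"translation": [-54,144,30],"turn": [0,0,0.16]},
    {"translation": [-67,178,48],"turn": [0,0,0.16]},
    {"translation": [-80,212,66],"turn": [0,0,0.16]},
    {"translation": [-93,246,84],"turn": [0,0,0.16]},
    {"translation": [-105,280,102],"turn": [0,0,0.16]},
    {"translation": [-117,312,120],"turn": [0,0,0.16]},
    {"translation": [-125,334,142],"turn": [0,0,0.16]},
    {"translation": [-125,334,142],"turn": [0,0,0.16]},
    {"translation": [-125,334,142],"turn": [0,0,0.16]}
  ]
}}

```text
clock: 15.3
position: [0.5084, -0.2369, 0.1459]
ee_rot: [-3.112, -0.42, 0.01]
force: [0.8, 0.8, 0.1]
width: 1.0
```

```bash
python3 go.py .5118 -.235 .044 15.5;  python3 - <<'E'
from fit import *
im=arm.get_image("side"); o=arm.observe(); x,y,z=o["position"]
ms=[(box(.5118,-.235,np.radians(15.5),.016,.036,.04,.07),(255,0,0)),(box(.5118,-.235,np.radians(15.5),.016,.065,.1,.1),(255,0,255)),(box(x,y,np.radians(15.5),.092,.019,z,z),(0,255,0))]
t=arm.get_image("top")
ms2=[(box(.4848,.1202,np.radians(25),.036,.036,.219,.2607),(0,255,0))]
cv2.imwrite("pics/v1.png",np.hstack([draw("side",im,ms,235,190,75,85,5),draw("top",t,ms2,150,160,50,85,5)]))
E
```

```text
t 15.3 pos [ 0.5084 -0.2369  0.1459] jaw 15.35858657402974 F [0.7883 0.7681 0.1106] w 0.9999264255964379
shift mm [  4.4406  -0.736  101.8973] turn [-0.0022  0.0061 -0.0025]
```

View pics/v1.png

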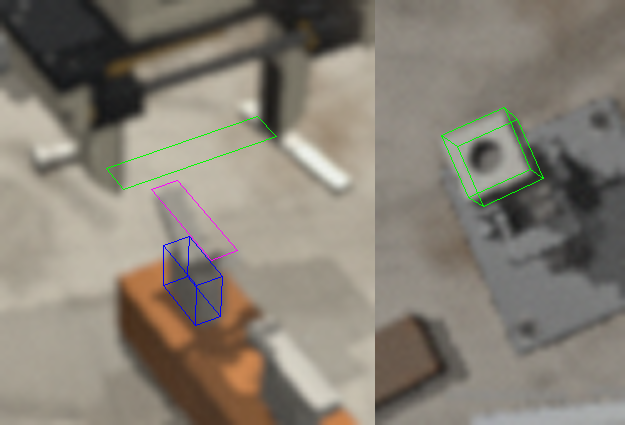

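Emit:
{"op": "jog_arm", "data": {
  "commands": [
    {"translation": [4.4,-0.7,10],"turn": [-0.002,0.006,-0.0025]},
    {"translation": [4.4,-0.7,35],"turn": [-0.002,0.006,-0.0025]},
    {"translation": [4.4,-0.7,60],"turn": [-0.002,0.006,-0.0025]},
    {"translation": [4.4,-0.7,80],"turn": [-0.002,0.006,-0.0025]},
    {"translation": [4.4,-0.7,93],"turn": [-0.002,0.006,-0.0025]},
    {"translation": [4.4,-0.7,93],"turn": [-0.002,0.006,-0.0025]},
    {"translation": [4.4,-0.7,93],"turn": [-0.002,0.006,-0.0025]}
  ]
}}

```text
clock: 15.98
position: [0.5144, -0.2333, 0.0556]
ee_rot: [3.11, 0.43, 0.006]
force: [0.4, 0.4, 0.6]
width: 1.003
```

```bash
python3 go.py .5118 -.235 .044 15.5
```

```text
t 15.9833 pos [ 0.5144 -0.2333  0.0556] jaw 15.74810592088529 F [0.401  0.3821 0.62  ] w 1.0033439014934018
shift mm [-3.006   0.9439 11.5445] turn [ 0.0023 -0.0035  0.0043]
```

Emit:
{"op": "jog_arm", "data": {
  "commands": [
    {"translation": [-3,0.9,5],"turn": [0.0023,-0.0035,0.0043]},
    {"translation": [-3,0.9,11.5],"turn": [0.0023,-0.0035,0.0043]},
    {"translation": [-3,0.9,11.5],"turn": [0.0023,-0.0035,0.0043]},
    {"translation": [-3,0.9,11.5],"turn": [0.0023,-0.0035,0.0043]}
  ]
}}

```text
clock: 16.32
position: [0.5114, -0.236, 0.044]
ee_rot: [3.113, 0.421, -0.0]
force: [0.5, -0.3, -0.6]
width: 1.002
```

Emit:
{"op": "jog_arm", "data": {
  "commands": [
    {"translation": [0,0,0],"turn": [0,0,0]},
    {"translation": [0,0,0],"turn": [0,0,0]},
    {"translation": [0,0,0],"turn": [0,0,0]},
    {"translation": [0,0,0],"turn": [0,0,0]},
    {"translation": [0,0,0],"turn": [0,0,0]},
    {"translation": [0,0,0],"turn": [0,0,0]},
    {"translation": [0,0,0],"turn": [0,0,0]},
    {"translation": [0,0,0],"turn": [0,0,0]},
    {"translation": [0,0,0],"turn": [0,0,0]},
    {"translation": [0,0,0],"turn": [0,0,0]},
    {"translation": [0,0,0],"turn": [0,0,0]},
    {"translation": [0,0,0],"turn": [0,0,0]}
  ],
  "claw": 1,
  "grip_force": 6
}}

```text
clock: 17.32
position: [0.5116, -0.2359, 0.044]
ee_rot: [3.113, 0.421, 0.0]
force: [0.5, 0.7, 0.6]
width: 0.178
```

```bash
python3 go.py .5118 -.235 .044 15.5
```

```text
t 17.3167 pos [ 0.5116 -0.2359  0.044 ] jaw 15.42303388173916 F [0.544  0.6926 0.5992] w 0.17758332687499867
shift mm [ 0.3957 -0.789  -0.0264] turn [ 0.0006 -0.0002 -0.0013]
```

Emit:
{"op": "jog_arm", "data": {
  "commands": [
    {"translation": [0,0,0],"turn": [0,0,0]},
    {"translation": [0,0,-5],"turn": [0,0,0]},
    {"translation": [0,0,-15],"turn": [0,0,0]},
    {"translation": [0,0,-30],"turn": [0,0,0]},
    {"translation": [0,0,-50],"turn": [0,0,0]},
    {"translation": [0,0,-85],"turn": [0,0,0]},
    {"translation": [0,0,-120],"turn": [0,0,0]},
    {"translation": [0,0,-120],"turn": [0,0,0]},
    {"translation": [0,0,-120],"turn": [0,0,0]}
  ],
  "grip_force": 25
}}

```text
clock: 18.07
position: [0.5125, -0.2361, 0.1665]
ee_rot: [3.11, 0.421, 0.005]
force: [-0.4, -0.5, -2.7]
width: 0.175
```

```bash
python3 go.py .4846 .12 .325 25
```

```text
t 18.0667 pos [ 0.5125 -0.2361  0.1665] jaw 15.40957687507396 F [-0.4248 -0.4985 -2.7296] w 0.1751682683960866
shift mm [  68.1602 -350.1679 -159.4738] turn [ 0.0036 -0.0026 -0.1674]
```

Emit:
{"op": "jog_arm", "data": {
  "commands": [
    {"translation": [6,-30,-26],"turn": [0,0,-0.02]},
    {"translation": [12,-62,-50],"turn": [0,0,-0.04]},
    {"translation": [18,-94,-74],"turn": [0,0,-0.06]},
    {"translation": [24,-126,-98],"turn": [0,0,-0.09]},
    {"translation": [31,-158,-122],"turn": [0,0,-0.12]},
    {"translation": [38,-190,-146],"turn": [0,0,-0.15]},
    {"translation": [45,-226,-160],"turn": [0,0,-0.167]},
    {"translation": [52,-262,-160],"turn": [0,0,-0.167]},
    {"translation": [59,-298,-160],"turn": [0,0,-0.167]},
    {"translation": [65,-330,-160],"turn": [0,0,-0.167]},
    {"translation": [68,-345,-160],"turn": [0,0,-0.167]},
    {"translation": [68,-345,-160],"turn": [0,0,-0.167]}
  ]
}}

```text
clock: 19.07
position: [0.4833, 0.1193, 0.323]
ee_rot: [-3.064, -0.69, 0.003]
force: [-0.0, -0.6, -2.5]
width: 0.176
```

```bash
python3 go.py .4846 .12 .325 25
```

```text
t 19.0667 pos [0.4833 0.1193 0.323 ] jaw 25.37912729004952 F [-0.0188 -0.5877 -2.517 ] w 0.17623661002367308
shift mm [ 1.4895 -0.1234 -2.037 ] turn [-0.0015  0.0015  0.0066]
```

Emit:
{"op": "jog_arm", "data": {
  "commands": [
    {"translation": [1.5,-0.1,0],"turn": [-0.001,0.0015,0.0066]},
    {"translation": [1.5,-0.1,8],"turn": [-0.001,0.0015,0.0066]},
    {"translation": [1.5,-0.1,16],"turn": [-0.001,0.0015,0.0066]},
    {"translation": [1.5,-0.1,16],"turn": [-0.001,0.0015,0.0066]},
    {"translation": [1.5,-0.1,16],"turn": [-0.001,0.0015,0.0066]}
  ]
}}

```text
clock: 19.48
position: [0.4863, 0.1143, 0.3067]
ee_rot: [3.069, 0.667, -0.001]
force: [-0.4, -0.4, -1.8]
width: 0.176
```

```bash
python3 go.py .4846 .12 .302 25; python3 - <<'E'
from fit import *
o=arm.observe(); x,y,z=o["position"]; s=z-.004
a=arm.get_image("side");b=arm.get_image("top"); J=np.radians(25)
ms=[(box(.4847,.12,J,.036,.036,.219,.2607),(0,255,0)),(box(x,y,J,.016,.016,s-.03,s),(255,0,0)),(box(x,y,J,.016,.036,s,s+.03),(255,0,255))]
cv2.imwrite("pics/i1.png",np.hstack([draw("side",a,ms,212,85,50,70,8),draw("side",a,[],212,85,50,70,8)]))
for q in("v_head_shoulder","v_head_grip","socket_mouth"):
    print(q,[(round(d["confidence"],2),np.round(d["at"],1)) for d in arm.landmark_of("side",q)][:3])
print(proj("side",[[x,y,s],[x,y,s+.019],[.4847,.12,.2607]]))
E
```

```text
t 19.4833 pos [0.4863 0.1143 0.3067] jaw 24.517219715886146 F [-0.4285 -0.4339 -1.8   ] w 0.1756686933280832
shift mm [ 0.838  -5.8793  4.6689] turn [ 0.0012  0.0008 -0.0084]
v_head_shoulder [(0.57, array([240.5, 109.8])), (0.54, array([342.6, 311.9]))]
v_head_grip [(0.78, array([342.6, 304.2])), (0.63, array([239.8, 103.9])), (0.61, array([240.1, 112.7]))]
socket_mouth [(0.89, array([238.6, 118.7]))]
[[238.27247876 110.63968119]
 [238.11034897 104.84482297]
 [237.79107068 122.34318185]]
```

View pics/i1.png

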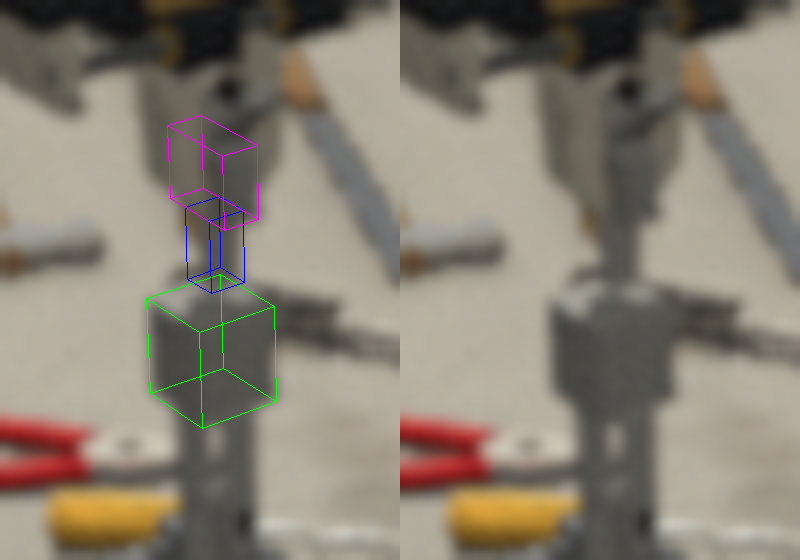

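Emit:
{"op": "jog_arm", "data": {
  "commands": [
    {"translation": [0.8,-5.5,0],"turn": [0.001,0,-0.0084]},
    {"translation": [0.8,-5.5,6],"turn": [0.001,0,-0.0084]},
    {"translation": [0.8,-5.5,6],"turn": [0.001,0,-0.0084]},
    {"translation": [0.8,-5.5,6],"turn": [0.001,0,-0.0084]}
  ],
  "grip_force": 25
}}

```text
clock: 20.07
position: [0.4848, 0.1209, 0.3013]
ee_rot: [3.066, 0.683, 0.001]
force: [0.6, 0.3, -1.9]
width: 0.173
```

```bash
python3 go.py .4846 .12 .296 25
```

```text
t 20.0667 pos [0.4848 0.1209 0.3013] jaw 25.11055652884607 F [ 0.6203  0.2868 -1.875 ] w 0.17330770246641572
shift mm [-0.5528  0.7753  5.3233] turn [ 0.0004 -0.0006  0.0019]
```

Emit:
{"op": "jog_arm", "data": {
  "commands": [
    {"translation": [-0.5,1.1,0],"turn": [0,0,0]},
    {"translation": [-0.5,1.1,2],"turn": [0,0,0]},
    {"translation": [-0.5,1.1,4],"turn": [0,0,0]},
    {"translation": [-0.5,1.1,5],"turn": [0,0,0]},
    {"translation": [-0.5,1.1,5],"turn": [0,0,0]}
  ]
}}

```text
clock: 20.48
position: [0.485, 0.1196, 0.2964]
ee_rot: [3.066, 0.682, 0.001]
force: [1.3, 0.5, -2.6]
width: 0.175
```

Emit:
{"op": "jog_arm", "data": {
  "commands": [
    {"translation": [0,0,1],"turn": [0,0,0]},
    {"translation": [0,0,2],"turn": [0,0,0]},
    {"translation": [0,0,2],"turn": [0,0,0]}
  ]
}}

```text
clock: 20.73
position: [0.4852, 0.1198, 0.2948]
ee_rot: [3.066, 0.682, 0.003]
force: [1.0, -0.5, -0.1]
width: 0.169
```

```bash
python3 go.py .4846 .12 .294 25
```

```text
t 20.7333 pos [0.4852 0.1198 0.2948] jaw 25.092439052448135 F [ 1.0043 -0.5149 -0.0758] w 0.16878777477284415
shift mm [-0.4899 -0.4498  0.7954] turn [ 0.0005 -0.0017  0.0016]
```

Emit:
{"op": "jog_arm", "data": {
  "commands": [
    {"translation": [-0.3,0,0.5],"turn": [0,0,0]},
    {"translation": [-0.3,0,1],"turn": [0,0,0]},
    {"translation": [-0.3,0,1],"turn": [0,0,0]}
  ]
}}

```text
clock: 20.98
position: [0.4854, 0.1199, 0.2944]
ee_rot: [3.066, 0.682, 0.005]
force: [0.8, -0.4, 5.5]
width: 0.172
```

```bash
python3 go.py .4846 .12 .294 25
```

```text
t 20.9833 pos [0.4854 0.1199 0.2944] jaw 25.088803310705718 F [ 0.7558 -0.417   5.4846] w 0.1720928528527887
shift mm [-0.6391 -0.4378  0.4078] turn [ 0.0009 -0.0029  0.0015]
```

Emit:
{"op": "jog_arm", "data": {
  "commands": [
    {"translation": [0,0,-1.2],"turn": [0,0,0]},
    {"translation": [-0.4,-0.8,-1.2],"turn": [0,0,0]},
    {"translation": [-0.4,-0.8,-0.5],"turn": [0,0,0]},
    {"translation": [-0.4,-0.8,0.2],"turn": [0,0,0]},
    {"translation": [-0.4,-0.8,0.2],"turn": [0,0,0]}
  ]
}}

```text
clock: 21.4
position: [0.4842, 0.1204, 0.2936]
ee_rot: [-3.066, -0.683, -0.003]
force: [-0.2, 1.5, -2.4]
width: 0.175
```

```bash
python3 go.py .4846 .12 .294 25;python3 -c "
from h import *
o=arm.observe();print(R.from_rotvec(o['ee_rot']).inv().apply(o['ft_torque']))"
```

```text
t 21.4 pos [0.4842 0.1204 0.2936] jaw 25.097755500366887 F [-0.163   1.476  -2.3686] w 0.17453535228083705
shift mm [ 0.2348  0.5386 -0.4217] turn [ 0.0003 -0.0017  0.0017]
[0.34944272 0.17871459 0.0259363 ]
```

Emit:
{"op": "jog_arm", "data": {
  "commands": [
    {"translation": [0,0,0.8],"turn": [0,0,0]},
    {"translation": [0,0,1.6],"turn": [0,0,0]},
    {"translation": [0,0,2.4],"turn": [0,0,0]},
    {"translation": [0,0,2.4],"turn": [0,0,0]}
  ]
}}

```text
clock: 21.73
position: [0.4839, 0.1204, 0.2908]
ee_rot: [-3.066, -0.683, -0.001]
force: [0.2, 2.0, -3.0]
width: 0.176
```

Emit:
{"op": "jog_arm", "data": {
  "commands": [
    {"translation": [0,0,1],"turn": [0,0,0]},
    {"translation": [0,0,2],"turn": [0,0,0]},
    {"translation": [0,0,3],"turn": [0,0,0]},
    {"translation": [0,0,3],"turn": [0,0,0]}
  ]
}}

```text
clock: 22.07
position: [0.484, 0.1204, 0.2879]
ee_rot: [-3.066, -0.683, -0.002]
force: [0.3, 3.9, -2.7]
width: 0.174
```

Emit:
{"op": "jog_arm", "data": {
  "commands": [
    {"translation": [0.1,-0.3,1.5],"turn": [0,0,0]},
    {"translation": [0.2,-0.4,3],"turn": [0,0,0]},
    {"translation": [0.2,-0.4,4.5],"turn": [0,0,0]},
    {"translation": [0.2,-0.4,6],"turn": [0,0,0]},
    {"translation": [0.2,-0.4,6],"turn": [0,0,0]}
  ]
}}

```text
clock: 22.48
position: [0.484, 0.1205, 0.2817]
ee_rot: [3.067, 0.682, 0.001]
force: [0.5, 2.1, -3.4]
width: 0.177
```

Emit:
{"op": "jog_arm", "data": {
  "commands": [
    {"translation": [0,0,1.5],"turn": [0,0,0]},
    {"translation": [0,0,3],"turn": [0,0,0]},
    {"translation": [0,0,4.5],"turn": [0,0,0]},
    {"translation": [0,0,5],"turn": [0,0,0]},
    {"translation": [0,0,5],"turn": [0,0,0]}
  ]
}}

```text
clock: 22.9
position: [0.4841, 0.1206, 0.2769]
ee_rot: [3.066, 0.682, 0.002]
force: [-0.3, 1.7, -2.8]
width: 0.172
```

Going well; 12 mm left to the expected 0.2647.

Emit:
{"op": "jog_arm", "data": {
  "commands": [
    {"translation": [0,0,1.5],"turn": [0,0,0]},
    {"translation": [0,0,3],"turn": [0,0,0]},
    {"translation": [0,0,4.5],"turn": [0,0,0]},
    {"translation": [0,0,6],"turn": [0,0,0]},
    {"translation": [0,0,6],"turn": [0,0,0]}
  ]
}}

```text
clock: 23.32
position: [0.4841, 0.1206, 0.2708]
ee_rot: [3.066, 0.682, 0.002]
force: [0.8, 2.6, -4.1]
width: 0.171
```

Emit:
{"op": "jog_arm", "data": {
  "commands": [
    {"translation": [0,0,1],"turn": [0,0,0]},
    {"translation": [0,0,2],"turn": [0,0,0]},
    {"translation": [0,0,3],"turn": [0,0,0]},
    {"translation": [0,0,4],"turn": [0,0,0]},
    {"translation": [0,0,4],"turn": [0,0,0]}
  ]
}}

```text
clock: 23.73
position: [0.4841, 0.1207, 0.267]
ee_rot: [3.066, 0.683, 0.002]
force: [-0.3, 2.3, -3.1]
width: 0.177
```

Emit:
{"op": "jog_arm", "data": {
  "commands": [
    {"translation": [0,0,0.5],"turn": [0,0,0]},
    {"translation": [0,0,1],"turn": [0,0,0]},
    {"translation": [0,0,1],"turn": [0,0,0]}
  ]
}}

```text
clock: 23.98
position: [0.4842, 0.1207, 0.2661]
ee_rot: [3.067, 0.682, 0.002]
force: [-0.9, 2.1, -1.0]
width: 0.175
```

Emit:
{"op": "jog_arm", "data": {
  "commands": [
    {"translation": [0,0,0.6],"turn": [0,0,0]},
    {"translation": [0,0,0.6],"turn": [0,0,0]},
    {"translation": [0,0,0.6],"turn": [0,0,0]}
  ]
}}

```text
clock: 24.23
position: [0.4842, 0.1206, 0.2655]
ee_rot: [3.067, 0.682, 0.002]
force: [-0.5, 3.2, -1.4]
width: 0.173
```

```bash
python3 go.py .4846 .12 .264 25
```

```text
t 24.2333 pos [0.4842 0.1206 0.2655] jaw 25.087633143491537 F [-0.4699  3.1819 -1.3587] w 0.17341745692062568
shift mm [0.1145 0.7581 1.5022] turn [ 0.0004 -0.0013  0.0015]
```

Emit:
{"op": "jog_arm", "data": {
  "commands": [
    {"translation": [0,-0.2,0.5],"turn": [0,0,0]},
    {"translation": [0,-0.2,0.8],"turn": [0,0,0]},
    {"translation": [0,-0.2,0.8],"turn": [0,0,0]}
  ]
}}

```text
clock: 24.48
position: [0.4842, 0.1208, 0.2649]
ee_rot: [3.066, 0.682, 0.002]
force: [-0.4, 1.4, 0.0]
width: 0.176
```

Emit:
{"op": "jog_arm", "data": {
  "commands": [
    {"translation": [0,0,0.6],"turn": [0,0,0]},
    {"translation": [0,0,0.6],"turn": [0,0,0]},
    {"translation": [0,0,0.6],"turn": [0,0,0]}
  ]
}}

```text
clock: 24.73
position: [0.4845, 0.121, 0.2646]
ee_rot: [3.066, 0.682, 0.004]
force: [-0.4, 0.8, 5.0]
width: 0.171
```

Emit:
{"op": "jog_arm", "data": {
  "commands": [
    {"translation": [0,0,-0.3],"turn": [0,0,0]},
    {"translation": [0,0,-0.3],"turn": [0,0,0]},
    {"translation": [0,0,-0.3],"turn": [0,0,0]}
  ],
  "grip_force": 6
}}

```text
clock: 24.98
position: [0.4843, 0.1208, 0.2647]
ee_rot: [3.066, 0.682, 0.003]
force: [0.9, 1.8, 4.3]
width: 0.17
```

Emit:
{"op": "jog_arm", "data": {
  "commands": [
    {"translation": [0,0,0],"turn": [0,0,0]},
    {"translation": [0,0,0],"turn": [0,0,0]},
    {"translation": [0,0,0],"turn": [0,0,0]},
    {"translation": [0,0,0],"turn": [0,0,0]},
    {"translation": [0,0,0],"turn": [0,0,0]},
    {"translation": [0,0,0],"turn": [0,0,0]},
    {"translation": [0,0,0],"turn": [0,0,0]},
    {"translation": [0,0,0],"turn": [0,0,0]},
    {"translation": [0,0,0],"turn": [0,0,0]},
    {"translation": [0,0,0],"turn": [0,0,0]}
  ],
  "claw": -1
}}

```text
clock: 25.82
position: [0.4841, 0.1208, 0.2645]
ee_rot: [3.066, 0.682, 0.002]
force: [0.0, -0.4, 0.1]
width: 0.85
```

Emit:
{"op": "jog_arm", "data": {
  "commands": [
    {"translation": [0,0,-15],"turn": [0,0,0]},
    {"translation": [0,0,-45],"turn": [0,0,0]},
    {"translation": [0,0,-80],"turn": [0,0,0]},
    {"translation": [0,40,-110],"turn": [0,0,0]},
    {"translation": [0,80,-120],"turn": [0,0,0]},
    {"translation": [0,120,-120],"turn": [0,0,0]},
    {"translation": [0,160,-120],"turn": [0,0,0]},
    {"translation": [0,200,-120],"turn": [0,0,0]},
    {"translation": [0,240,-120],"turn": [0,0,0]},
    {"translation": [0,240,-120],"turn": [0,0,0]},
    {"translation": [0,240,-120],"turn": [0,0,0]}
  ]
}}

```text
clock: 26.73
position: [0.5862, -0.0997, 0.3832]
ee_rot: [-3.068, -0.674, 0.0]
force: [-0.5, 1.2, 0.6]
width: 0.999
```

```bash
python3 go.py .4846 .12 .264 25; python3 - <<'E'
from fit import *
a=arm.get_image("side");b=arm.get_image("top"); J=np.radians(25)
ms=[(box(.4847,.12,J,.036,.036,.219,.2607),(0,255,0)),(box(.4845,.1205,J,.016,.036,.2607,.2907),(255,0,255))]
cv2.imwrite("pics/f1.png",np.hstack([draw("side",a,ms,205,75,66,100,6),draw("top",b,ms,145,160,66,100,6)]))
E
```

```text
t 26.7333 pos [ 0.5862 -0.0997  0.3832] jaw 24.793832629786714 F [-0.5303  1.1867  0.6155] w 0.9991125392101442
shift mm [  -0.0781 -241.9428  119.4337] turn [-0.0008 -0.     -0.0036]
```

View pics/f1.png

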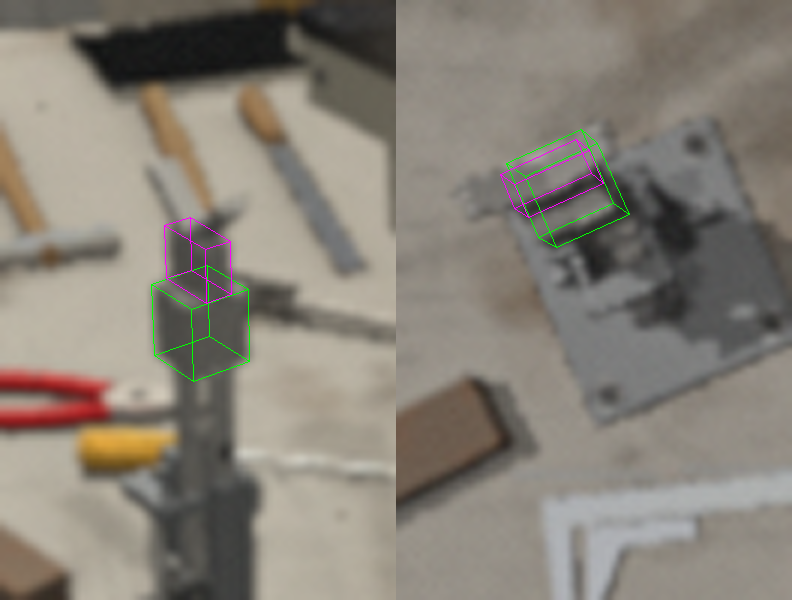

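```bash
python3 -c "
from cell import arm
print(arm.sign_off())"
```

```text
the job is handed in; nothing more can be done
None
```

The jack is set up: the lowest rung hangs on the pawl and the V head is fully home in the socket. I handed the job in at about 26.8 s of the 67 s.

- **Post:** I gripped the socket block and raised it 105 mm, past the highest point at which the pawl could still be open. I then eased it down in 1.5–2 mm steps. The weight (about 7 N) left the hand about 61 mm above the start, inside the 59–81 mm range. I pressed down by no more than about 4 N before letting go.
- **V head:** I took it from the +y hole and left the flat head in the block. The first try at the socket met the rim at about 8 N. I shifted roughly 1 mm sideways and it slid in with only light side force. It seated with about 7 N of pressure at a tool height of 0.2646 m, against 0.2647 m expected.
- **Last checks:** With the arm clear, the pictures show the post still up and the V head's body sitting on the block, matching the projected model in both cameras. I could not read the pawl's angle directly. I did not take a last picture of the flat head or the bystanders.

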